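# Tip a stock carton onto its back on the scan board

## Robot

A 7-joint arm with a two-finger parallel gripper is mounted at the origin on the work surface. World frame = base frame: x ahead of the robot, y to its left, z up, the work surface at z = 0. Lengths are in m, angles in rad, forces in N, time in s.
With the tool pointing down it reaches from about 0.4 to 0.85 m from the base axis. Payload 10.4 kg.
Tool frame: the origin (TCP) lies at the very end of the fingers, on their centre line; the grasp point (between the pads) lies 19 mm behind it; x points along the fingers, y is the direction in which the jaws open and shut, and the axes are right-handed (so a half turn about x gives the same grasp; the last joint's range is limited). The gripper opens to 85 mm and grips with 20 to 120 N. Pads are 22 mm wide; open, the fingers measure 114 mm over their backs; the gripper's body (76 mm by 85 mm) begins 54 mm behind the grasp point. The pads swing forward as they close: fully open they stand 13 mm farther back than shut.
Start: joints at [-0.023, 0.332, -0.065, 1.46, 0.022, 1.35, -0.088], TCP at [0.625, 0, 0.197] pointing down, gripper open.
Joint ranges: [-2.6, 2.6], [-0.5, 2.12], [-1.47, 1.34], [0.16, 2.42], [-1.27, 4.41], [0.06, 2.06], [-2.6, 2.6]. Speed limits (rad/s): [2.22, 2.22, 2.79, 2.79, 3.14, 3.14, 3.14].

## Interface

Orientations are given as a unit quaternion [x, y, z, w].
In Python, from workcell import monitor, camera, ticket, regions_of gives the robot as it stands.
- The arm moves only by the tool step_arm, never from a script. Its argument "increments" is a list of rows, each a list of 5 numbers: the finger opening in m, from 0 to 0.0854, then the shift along the world's x, y, z in m, then the turn about the world's z in rad. A call has 1 to 12 rows; each row shifts and turns the commanded pose from where the row before left it; what a row does not reach is not made up. A row lasts 1/12 s, in which the tool goes at most 41.7 mm and 7.16 degrees, less where a joint would pass 70% of its speed; a pose out of reach is approached as far as the arm can. A call with a gripper value outside its range is refused whole. The fingers move at their own pace and stop on an object; "force" is the grip in N (left out, the last holds). Time passes only in rows, so rows that do not move let the fingers close. It gives the time, the measured TCP pose, the force and the opening at its end, in the units of the state.
- monitor.get_obs(): the state, without advancing time (a new reading comes with each control period).
- camera(name): name is "scene" or "side" or "wrist"; returns a dict with "color" (400x640x3 uint8, red, green, blue), "range_z" (400x640 float32, m along the optical axis (not along the pixel's ray), 0 where there is no reading), "fx", "fy", "cx", "cy" (pixels), "cam_to_world" (4x4, takes a point from camera to world coordinates). Camera axes: x right, y up, looking along -z (the intrinsics and any distortion apply to the point x, -y, -z); pixel columns grow to the right and rows downward; lengths in m; the calibration is good to about 2 mm. A picture is of the moment at which its call begins.
- ticket.hand_in(): hands the job in, once; it reports no verdict.
Trained networks look in a picture, given as the dict that the camera call returned (one of the last four; its "shot" number tells which), for a name from the list of things; names that differ only in an ending like _2 or _b are one class to them, and where a whole thing is asked for, a point or a joint stands for the part that bears it (a point fixed in the world has none). Each returns a list of dicts, best first, with "p" (0 to 1); they miss things now and then, are a little off and sometimes report something else, mostly with a low value. They report only what shows in the picture. A call takes as long as a camera call. They do not tell look-alikes from the thing itself.
- regions_of(picture, query): "region" (400x640 bool, what is visible of it) and "centre" ([row, column] in pixels, amid what is visible of it).
The state is a dict: "clock": time; "joint_pos": joint angles; "joint_velocities": joint speeds; "tau": joint torques, N m; "position": TCP position; "ee_rot": TCP orientation; "ft_force": force on the tool from outside, world axes, zero at the start; "torque": the same for the moment, N m; "grip_width": opening from 0.0 (shut) to 1.0 (fully open).
Only numpy, scipy, OpenCV 4.12 (cv2) and the standard library are available. Lean on these libraries where they do the work, as an engineer would, in place of code of your own. Each camera call takes 0.05 s, during which the arm holds its last target. There are 200 camera calls.

## Task

Three tall cartons stand in a row, with their plain backs to the long edge of the low grey scan board. Tip the yellow-banded one over that edge by pushing its top, so that it comes to lie flat on its back on the board, square to it, with its white label facing up. Do not pick it up, and leave the blue-banded and red-banded cartons standing where they are.

Things in the scene. Friction and masses are not known exactly. Their poses are not given: they have to be found in the camera images.
- yellow_carton: the carton to lay down: cardboard, 0.2 to 0.45 kg, 60 mm deep (x), 70 wide (y), 190 tall (z), yellow band round its top 50 mm. Origin at its centre, 95 mm up; x points from its white-labelled front to its plain back, z up. It stands upright, back 2 to 9 mm from the board. Under 5 N near the top of its front tips it; past 20 degrees it falls by itself.
- blue_carton: a bystander: the same carton (60 x 70 x 190 mm, origin at its centre, same axes) with a blue band, to be left standing. The three share one row along the board's edge, in any order, about 105 mm apart (35 mm clear between neighbours).
- red_carton: a bystander: the same carton (60 x 70 x 190 mm, origin at its centre, same axes) with a red band, to be left standing. The three share one row along the board's edge, in any order, about 105 mm apart (35 mm clear between neighbours).
- scan_board: a low flat grey plastic board fixed to the bench, 240 mm (x) by 340 mm (y), 15 mm thick, white corner marks on top. Origin at the centre of its underside; x points from the cartons across the board, the way to fall (roughly to the robot's left). Its edge at x = -120 mm blocks the foot of a carton pushed along x.
Not all that is in view belongs to the job. What is shaped like the yellow_carton but black is not meant.

How it is judged:
At the end, for the whole second after the job is handed in: Yellow-banded carton at rest on its back on the board: label up within 10 degrees, length within 15 degrees of the board's x, centre within 100 mm (x) and 170 mm (y) of the board's and 35 to 60 mm up; blue and red cartons upright within 10 degrees, moved under 15 mm (angle between yellow_carton's own x axis and vertical above 2.967 rad and angle between the z axis of yellow_carton and the x axis of scan_board, either way round below 0.27 rad and x of yellow_carton in the frame of scan_board between -0.1 and 0.1 m and y of yellow_carton in the frame of scan_board between -0.17 and 0.17 m and z of yellow_carton in the frame of scan_board between 0.035 and 0.06 m and linear speed of yellow_carton below 0.02 m/s and angle between each of blue_carton, red_carton's own z axis and vertical below 0.17 rad and distance of each of blue_carton, red_carton from where it was at the start of the episode below 0.015 m); the robot touches nothing.
It fails at once if the yellow-banded carton is picked up (its centre rises over 150 mm above the bench) (height (world z) of yellow_carton above 0.15 m).
It fails at once if the blue-banded carton is shifted over 15 mm or tilted over 10 degrees (distance of blue_carton from where it was at the start of the episode above 0.015 m or angle between blue_carton's own z axis and vertical above 0.17 rad).
It fails at once if the red-banded carton is shifted over 15 mm or tilted over 10 degrees (distance of red_carton from where it was at the start of the episode above 0.015 m or angle between red_carton's own z axis and vertical above 0.17 rad).
It also fails if it takes over 32 s, if anything falls off the work surface, if the arm or the gripper's body presses on something with over 40 N, if the wrist force passes 120 N, or if a joint passes its speed limit or range.

## Working session

There is one attempt and no reset: what is moved stays moved. The work goes in short steps, Python scripts to look and compute and a tool call to move; the robot and the scene stay as the last step left them, time stands still between calls to the robot, and variables do not carry over. Pictures are saved under pics/ and viewed, about 8 in all and at most 12, crops included, and the job is handed in when it is done.

Besides the shell and the picture viewer there is one more tool, called by a JSON object that holds its "name" and its "arguments", one argument or row to a line. step_arm: Moves the arm, as the interface text tells. Its arguments: {"type":"object","properties":{"increments":{"type":"array"},"force":{"type":"number"}},"required":["increments"]}

```bash
mkdir -p pics; cat > h.py <<'E'
import numpy as np, cv2
from workcell import monitor, camera, ticket, regions_of
def cloud(p):
    z=p["range_z"]; r,c=np.indices(z.shape)
    P=np.stack([(c-p["cx"])/p["fx"]*z,-(r-p["cy"])/p["fy"]*z,-z,np.ones_like(z)],-1)
    return (P@np.array(p["cam_to_world"]).T)[...,:3]
def save(p,n): cv2.imwrite("pics/"+n,p["color"][...,::-1])
E
python3 - <<'E'
from h import *
a=camera("scene"); b=camera("side")
cv2.imwrite("pics/a.png",np.vstack([a["color"],b["color"]])[...,::-1][:, :])
im=cv2.imread("pics/a.png"); cv2.imwrite("pics/a.png",cv2.resize(im,(480,600)))
save(a,"scene.png"); save(b,"side.png")
for n,p in(("scene",a),("side",b)):
    P=cloud(p)
    print(n,[k for k in p], np.round(np.array(p["cam_to_world"])[:3,3],2))
    for q in("yellow_carton","blue_carton","red_carton","scan_board"):
        for d in regions_of(p,q)[:4]:
            m=d["region"]&(p["range_z"]>0); Q=P[m]
            print(q,round(d["p"],2),np.round(d["centre"]),m.sum(),np.round(np.percentile(Q,[2,50,98],axis=0),3).tolist(), np.median(p["color"][m],axis=0))
print(monitor.get_obs())
E
```

```text
scene ['color', 'range_z', 'fx', 'fy', 'cx', 'cy', 'cam_to_world', 'shot'] [ 1.09 -0.14  0.6 ]
yellow_carton 0.8 [110. 386.] 1190 [[0.33, 0.126, 0.007], [0.351, 0.155, 0.14], [0.354, 0.169, 0.19]] [5. 6. 6.]
yellow_carton 0.72 [142. 194.] 2376 [[0.395, -0.245, 0.118], [0.452, -0.21, 0.177], [0.458, -0.177, 0.19]] [8. 8. 9.]
yellow_carton 0.61 [226. 211.] 6610 [[0.55, -0.24, 0.007], [0.595, -0.195, 0.132], [0.618, -0.155, 0.19]] [8. 8. 9.]
yellow_carton 0.55 [258. 290.] 5758 [[0.639, -0.119, 0.009], [0.704, -0.09, 0.149], [0.706, -0.06, 0.19]] [77. 64. 32.]
blue_carton 0.67 [179. 279.] 1958 [[0.53, -0.115, 0.16], [0.585, -0.086, 0.189], [0.602, -0.056, 0.191]] [16. 37. 81.]
red_carton 0.8 [140. 270.] 1499 [[0.429, -0.117, 0.085], [0.487, -0.09, 0.189], [0.498, -0.058, 0.191]] [85. 17. 16.]
scan_board 0.83 [260. 380.] 19538 [[0.411, -0.042, 0.007], [0.62, 0.071, 0.014], [0.735, 0.184, 0.016]] [95. 99. 97.]
side ['color', 'range_z', 'fx', 'fy', 'cx', 'cy', 'cam_to_world', 'shot'] [ 0.16 -0.62  0.69]
yellow_carton 0.91 [156. 397.] 1590 [[0.63, -0.121, 0.106], [0.656, -0.109, 0.177], [0.7
[... 757 characters left out ...]
44.]
{'clock': 0.5, 'joint_pos': array([-0.02261657,  0.33220744, -0.064706  ,  1.46014463,  0.02161691,
        1.34992578, -0.08847433]), 'joint_velocities': array([ 0.00069368, -0.00026884, -0.00031833,  0.00080241,  0.00025606,
       -0.00124468, -0.00038726]), 'tau': array([ 2.16996996e-04, -6.24750280e+01,  4.96046199e-02, -3.91557956e+01,
        1.66546111e-02,  2.43376024e-03,  1.39689612e-05]), 'position': array([6.24992566e-01, 2.44392578e-05, 1.96611560e-01]), 'ee_rot': array([ 0.49998826,  0.50001104, -0.49998384,  0.50001686]), 'ft_force': array([ 0.22550381, -0.46379428,  0.69373433]), 'torque': array([-0.00299151, -0.03806976, -0.02791349]), 'grip_width': 1.0044888291503418}
```

View pics/scene.png

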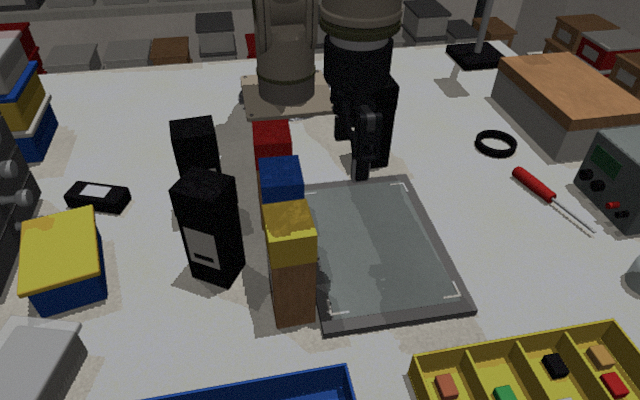

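View pics/side.png

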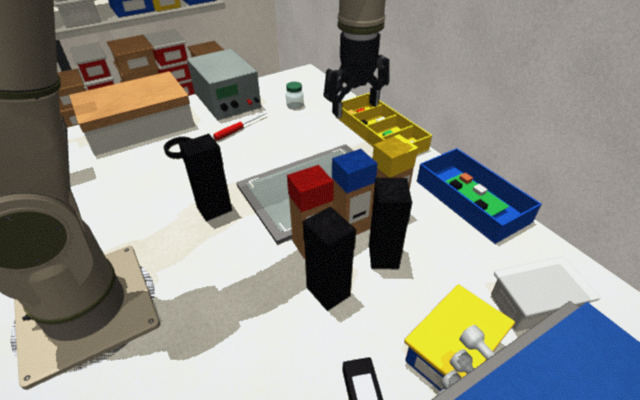

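Scene view: the yellow-banded carton is the nearest of the row (top ≈ row 215, col 288), with blue (175, 280) and red (138, 270) behind it. Side view: yellow is at (155, 395), blue at (170, 352) and red at (187, 310).

Possible confusions:
- Black cartons: scene (142, 194) and (226, 211), plus side (177, 206).
- Yellow-topped box: scene (250, 60).
- Yellow tray: scene (370, 540).

I choose the carton at scene (258, 290), and will check it in a crop.

```bash
python3 - <<'E'
from h import *
a=camera("scene"); b=camera("side")
crop=np.hstack([cv2.resize(a["color"][150:340,220:400],(378,400)),cv2.resize(b["color"][120:300,260:440],(400,400))])
cv2.imwrite("pics/crop.png",crop[...,::-1])
for n,p in(("scene",a),("side",b)):
    P=cloud(p); ok=p["range_z"]>0
    for q,x0 in(("yel",.67),("blue",.565),("red",.46)):
        m=ok&(abs(P[...,2]-.19)<.006)&(abs(P[...,0]-x0)<.052)&(abs(P[...,1]+.09)<.05)
        print(n,q,m.sum(),P[m].mean(0).round(3),cv2.minAreaRect(P[m][:,:2].astype(np.float32)*1000))
    m=ok&(abs(P[...,2]-.015)<.004)&(abs(P[...,0]-.57)<.2)&(P[...,1]>-.06)&(P[...,1]<.21)
    c=p["color"].astype(int); 
    d=[d for d in regions_of(p,"scan_board")][0]["region"]&m
    print("board",cv2.minAreaRect(P[d][:,:2].astype(np.float32)*1000))
    for x0,y0 in((.575,-.2),(.425,-.21)):
        m=ok&(abs(P[...,2]-.19)<.006)&(abs(P[...,0]-x0)<.06)&(abs(P[...,1]-y0)<.05)
        print("black",cv2.minAreaRect(P[m][:,:2].astype(np.float32)*1000))
E
```

```text
scene yel 1961 [ 0.673 -0.089  0.189] ((669.3897094726562, -88.69224548339844), (74.11491394042969, 61.099700927734375), 1.1357672214508057)
scene blue 1373 [ 0.57  -0.086  0.189] ((565.8920288085938, -85.19408416748047), (60.88919448852539, 74.4593505859375), 87.86412048339844)
scene red 1007 [ 0.466 -0.086  0.189] ((461.14605712890625, -85.61100006103516), (60.768211364746094, 74.9259033203125), 86.85802459716797)
board ((565.886962890625, 70.8916015625), (240.75985717773438, 343.8790283203125), 88.92648315429688)
black ((574.83984375, -197.61631774902344), (73.19481658935547, 63.081661224365234), 57.23630142211914)
black ((424.8275146484375, -212.25376892089844), (65.19325256347656, 70.69507598876953), 5.749318599700928)
side yel 661 [ 0.663 -0.093  0.19 ] ((667.777099609375, -89.49546813964844), (75.24415588378906, 63.80216598510742), 1.5379283428192139)
side blue 746 [ 0.561 -0.089  0.19 ] ((563.0856323242188, -86.75985717773438), (64.7060317993164, 72.15677642822266), 88.03411102294922)
side red 849 [ 0.456 -0.09   0.19 ] ((458.446044921875, -86.55618286132812), (65.44791412353516, 71.86959838867188), 87.56314849853516)
board ((562.5843505859375, 70.87908935546875), (242.79339599609375, 341.0345458984375), 89.55770111083984)
black ((571.6090087890625, -198.99917602539062), (73.632080078125, 61.190284729003906), 57.922725677490234)
black ((421.6379089355469, -213.50823974609375), (63.00173568725586, 72.67569732666016), 5.240055561065674)
```

View pics/crop.png

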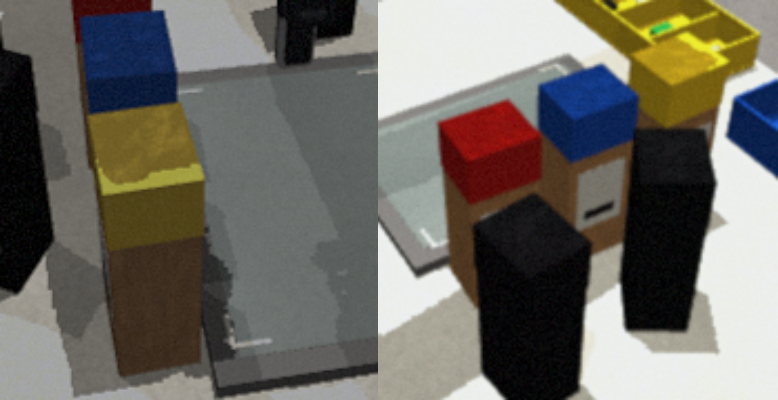

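The crop confirms it: yellow band, standing at the end of the row with its back to the board and a black carton behind and to its left. Its centre is ≈ (0.668, -0.089), its front face is at y ≈ -0.12, and the fall direction is +y. I'll go over the top and come down in front of its label side.

{"name": "step_arm", "arguments": {
  "increments": [
    [0.03,0,0,0.03,0],
    [0.03,0,0,0.03,0],
    [0.03,0.01,-0.03,0.005,0],
    [0.03,0.01,-0.03,0,0],
    [0.03,0.01,-0.03,0,0],
    [0.03,0.01,-0.03,0,0],
    [0.03,0.005,-0.03,0,0],
    [0.03,0,-0.03,0,0],
    [0.03,0,0,0,0],
    [0.03,0,0,0,0]
  ]
}}

```text
clock: 1.53
position: [0.6695, -0.1826, 0.2612]
ee_rot: [-0.501, -0.499, 0.501, -0.499]
ft_force: [0.5, 0.7, -0.5]
grip_width: 0.348
```

{"name": "step_arm", "arguments": {
  "increments": [
    [0.03,0,0,-0.03,0],
    [0.03,0,0,-0.03,0],
    [0.03,0,0,-0.03,0],
    [0.03,0,0,0,0],
    [0.03,0,0,0,0]
  ]
}}

```text
clock: 1.95
position: [0.6694, -0.1785, 0.1709]
ee_rot: [0.499, 0.501, -0.5, 0.499]
ft_force: [0.5, 0.3, 0.5]
grip_width: 0.355
```

```bash
python3 - <<'E'
from h import *
a=camera("scene"); b=camera("side")
cv2.imwrite("pics/c2.png",np.vstack([a["color"][60:340,100:500],b["color"][60:320,220:620]])[...,::-1])
E
```

```text
(no output)
```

View pics/c2.png

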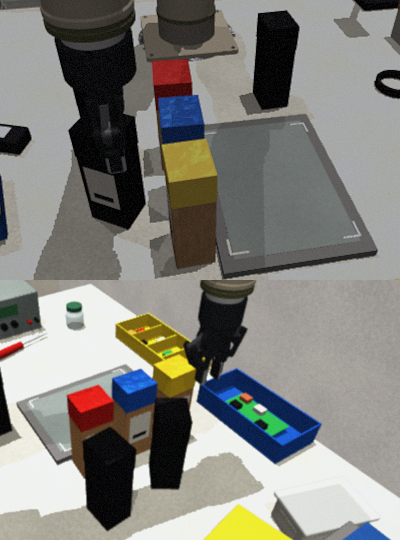

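The fingers stand in front of the yellow carton's label side (scene crop ≈ row 155, col 115), clear of everything. Now I push slowly.

{"name": "step_arm", "arguments": {
  "increments": [
    [0.03,0,0.012,0,0],
    [0.03,0,0.012,0,0],
    [0.03,0,0.012,0,0],
    [0.03,0,0.008,0,0],
    [0.03,0,0.008,0,0],
    [0.03,0,0.008,0,0],
    [0.03,0,0.006,0,0],
    [0.03,0,0.006,0,0],
    [0.03,0,0,0,0]
  ]
}}

```text
clock: 2.8
position: [0.6701, -0.1063, 0.1716]
ee_rot: [0.5, 0.501, -0.499, 0.5]
ft_force: [0.6, 1.0, -0.2]
grip_width: 0.349
```

```bash
python3 - <<'E'
from h import *
a=camera("scene"); b=camera("side")
cv2.imwrite("pics/c3.png",np.vstack([a["color"][60:340,100:500],b["color"][60:320,220:620]])[...,::-1])
E
```

```text
(no output)
```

View pics/c3.png

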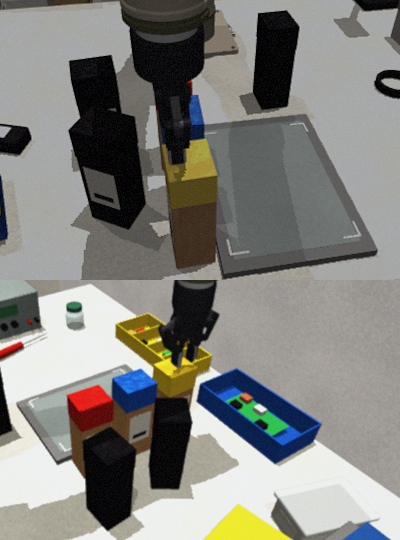

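The fingers have reached the front face at its top, and the carton doesn't look tilted yet. I'll check numerically.

```bash
cat >> h.py <<'E'
def rep(p):
    P=cloud(p); c=cv2.cvtColor(p["color"],cv2.COLOR_RGB2HSV); ok=p["range_z"]>0
    m=ok&(c[...,0]>20)&(c[...,0]<33)&(c[...,1]>120)&(abs(P[...,0]-.67)<.06)&(P[...,2]>.02)&(P[...,1]<.2)&(P[...,1]>-.15)
    Q=P[m]; print("yellow",len(Q),np.percentile(Q,[2,50,98],axis=0).round(3).tolist())
    for q,x0 in(("blue",.565),("red",.46)):
        m=ok&(abs(P[...,2]-.19)<.006)&(abs(P[...,0]-x0)<.052)&(abs(P[...,1]+.09)<.06)&(c[...,1]>120)
        if m.sum()>50: print(q,m.sum(),cv2.minAreaRect(P[m][:,:2].astype(np.float32)*1000))
E
python3 - <<'E'
from h import *
a=camera("scene"); rep(a); rep(camera("side")); print(monitor.get_obs()["ft_force"])
E
```

```text
yellow 2851 [[0.639, -0.12, 0.142], [0.702, -0.087, 0.189], [0.709, -0.06, 0.402]]
blue 405 ((565.7298583984375, -84.606689453125), (58.31739807128906, 74.04647064208984), 86.54645538330078)
yellow 1313 [[0.63, -0.121, 0.142], [0.651, -0.11, 0.184], [0.7, -0.063, 0.265]]
blue 724 ((563.2283935546875, -87.20172882080078), (64.19393920898438, 72.8648452758789), 87.98873901367188)
red 847 ((458.3473205566406, -86.22874450683594), (64.611083984375, 71.67780303955078), 86.83214569091797)
[ 0.99675932 -0.61204494 -0.74950999]
```

```bash
python3 - <<'E'
from h import *
for n in("scene","side"):
    p=camera(n); P=cloud(p); v=p["color"].max(2)
    m=(p["range_z"]>0)&(v<45)&(abs(P[...,0]-.67)<.07)&(abs(P[...,1]+.105)<.06)&(P[...,2]>.165)&(P[...,2]<.25)
    Q=P[m]
    for z in np.arange(.165,.25,.01):
        s=Q[abs(Q[:,2]-z-.005)<.005]
        if len(s)>5: print(n,round(z,3),len(s),np.percentile(s,[3,97],axis=0)[:,:2].round(3).tolist())
E
```

```text
scene 0.205 9 [[0.655, -0.119], [0.699, -0.102]]
scene 0.215 78 [[0.693, -0.115], [0.701, -0.101]]
scene 0.225 80 [[0.656, -0.119], [0.701, -0.101]]
scene 0.235 15 [[0.698, -0.114], [0.701, -0.102]]
side 0.205 13 [[0.683, -0.118], [0.685, -0.103]]
side 0.215 58 [[0.64, -0.119], [0.685, -0.101]]
side 0.225 64 [[0.639, -0.118], [0.686, -0.1]]
side 0.235 57 [[0.64, -0.118], [0.687, -0.099]]
side 0.245 29 [[0.64, -0.121], [0.688, -0.104]]
```

```bash
python3 - <<'E'
from h import *
for n in("scene","side"):
    p=camera(n); P=cloud(p)
    m=(p["range_z"]>0)&(abs(P[...,0]-.67)<.07)&(abs(P[...,1]+.105)<.06)&(P[...,2]>.194)&(P[...,2]<.25)
    Q=P[m]
    for z in np.arange(.194,.25,.006):
        s=Q[abs(Q[:,2]-z-.003)<.003]
        if len(s)>3: print(n,round(z,3),len(s),np.percentile(s,[3,97],axis=0)[:,:2].round(3).tolist())
    cr=p["color"][100:260,230:350] if n=="scene" else p["color"][60:220,340:460]
    cv2.imwrite(f"pics/d_{n}.png",cv2.resize(cr[...,::-1],None,fx=3.3,fy=3.3))
cv2.imwrite("pics/d.png",np.hstack([cv2.imread("pics/d_scene.png"),cv2.imread("pics/d_side.png")]))
E
```

```text
scene 0.2 4 [[0.691, -0.112], [0.693, -0.101]]
scene 0.206 26 [[0.692, -0.118], [0.695, -0.097]]
scene 0.212 56 [[0.691, -0.119], [0.7, -0.097]]
scene 0.218 67 [[0.692, -0.118], [0.701, -0.098]]
scene 0.224 68 [[0.689, -0.119], [0.7, -0.098]]
scene 0.23 58 [[0.681, -0.119], [0.701, -0.1]]
scene 0.236 6 [[0.7, -0.113], [0.701, -0.102]]
side 0.206 26 [[0.648, -0.12], [0.688, -0.099]]
side 0.212 46 [[0.641, -0.12], [0.69, -0.099]]
side 0.218 58 [[0.64, -0.12], [0.692, -0.1]]
side 0.224 57 [[0.639, -0.12], [0.693, -0.1]]
side 0.23 60 [[0.64, -0.12], [0.696, -0.099]]
side 0.236 53 [[0.64, -0.119], [0.693, -0.1]]
side 0.242 48 [[0.64, -0.12], [0.691, -0.099]]
side 0.248 9 [[0.641, -0.121], [0.692, -0.098]]
```

View pics/d.png

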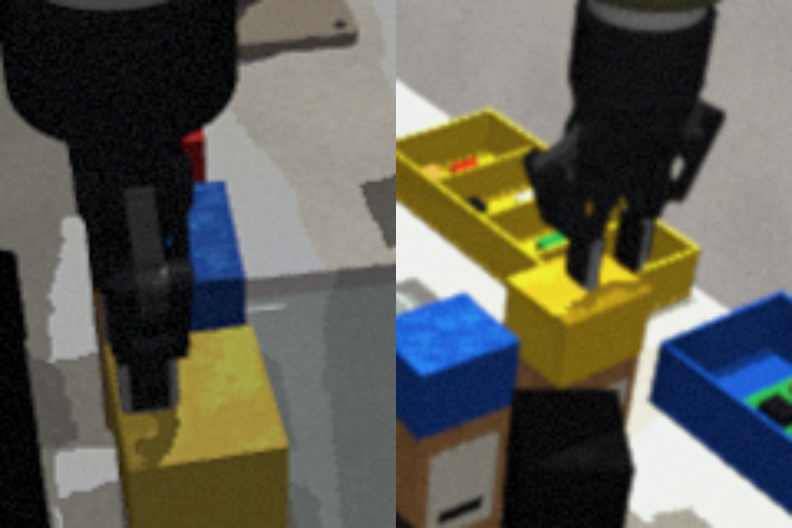

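The viewed crop settles it. The fingertips are above the yellow top at z ≈ 0.205 by depth, although the state says 0.172. The true tips are therefore about 33 mm higher than reported, while x and y agree. I'll back off and go 45 mm lower, for a true tip height of ≈ 0.16.

{"name": "step_arm", "arguments": {
  "increments": [
    [0.03,0,-0.02,0,0],
    [0.03,0,-0.02,0,0],
    [0.03,0,-0.02,0,0],
    [0.03,0,0,0,0],
    [0.03,0,0,-0.015,0],
    [0.03,0,0,-0.015,0],
    [0.03,0,0,-0.015,0],
    [0.03,0,0,0,0],
    [0.03,0,0,0,0]
  ]
}}

```text
clock: 3.95
position: [0.6695, -0.1678, 0.1261]
ee_rot: [0.5, 0.5, -0.5, 0.5]
ft_force: [0.2, 0.5, 0.9]
grip_width: 0.352
```

```bash
python3 - <<'E'
from h import *
for n in("scene","side"):
    p=camera(n); rep(p); P=cloud(p)
    m=(p["range_z"]>0)&(abs(P[...,0]-.67)<.04)&(abs(P[...,1]+.168)<.03)&(P[...,2]>.1)&(P[...,2]<.2)
    if m.sum()>5: print(n,m.sum(),np.percentile(P[m],[1,50,99],axis=0).round(3).tolist())
E
```

```text
yellow 3172 [[0.636, -0.12, 0.142], [0.694, -0.091, 0.189], [0.706, -0.06, 0.192]]
blue 1350 ((566.4412231445312, -85.76095581054688), (59.791595458984375, 74.69690704345703), 87.88983917236328)
red 988 ((461.3294372558594, -86.20880126953125), (59.54653549194336, 73.76089477539062), 86.77078247070312)
scene 218 [[0.689, -0.178, 0.161], [0.698, -0.166, 0.176], [0.701, -0.156, 0.19]]
yellow 910 [[0.63, -0.121, 0.143], [0.64, -0.098, 0.18], [0.697, -0.061, 0.192]]
blue 721 ((563.0048828125, -86.78585815429688), (63.11722946166992, 72.28752899169922), 88.41156005859375)
red 839 ((458.4654846191406, -86.31312561035156), (64.93478393554688, 72.80892181396484), 87.69218444824219)
side 311 [[0.64, -0.179, 0.163], [0.683, -0.173, 0.183], [0.696, -0.157, 0.2]]
```

Tip is now at z ≈ 0.16, 37 mm short of the face. Push.

{"name": "step_arm", "arguments": {
  "increments": [
    [0.03,0,0.012,0,0],
    [0.03,0,0.012,0,0],
    [0.03,0,0.008,0,0],
    [0.03,0,0.006,0,0],
    [0.03,0,0.006,0,0],
    [0.03,0,0.006,0,0],
    [0.03,0,0.006,0,0],
    [0.03,0,0.006,0,0],
    [0.03,0,0.006,0,0],
    [0.03,0,0,0,0]
  ]
}}

```text
clock: 4.88
position: [0.6701, -0.0979, 0.1265]
ee_rot: [0.5, 0.501, -0.499, 0.5]
ft_force: [0.5, -0.0, -0.3]
grip_width: 0.353
```

```bash
python3 - <<'E'
from h import *
for n in("scene","side"):
    p=camera(n); rep(p)
    if n=="scene": cv2.imwrite("pics/e.png",p["color"][60:360,150:550][...,::-1])
E
```

```text
yellow 3041 [[0.636, -0.088, 0.145], [0.697, -0.053, 0.188], [0.706, -0.02, 0.354]]
blue 114 ((588.0138549804688, -86.70626831054688), (59.75750732421875, 28.33956527709961), 87.22883605957031)
yellow 732 [[0.619, -0.148, 0.152], [0.636, -0.081, 0.183], [0.706, -0.024, 0.489]]
blue 736 ((562.8117065429688, -86.87896728515625), (62.77582931518555, 71.87689971923828), 86.99288940429688)
red 850 ((458.451171875, -87.15894317626953), (63.921630859375, 72.1543960571289), 86.32997131347656)
```

View pics/e.png

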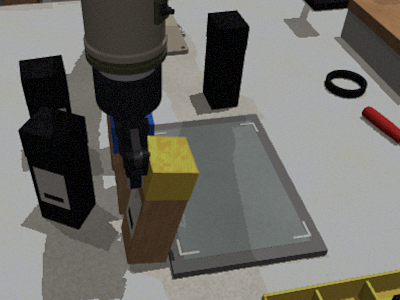

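The carton is tilting straight toward the board (top at crop ≈ row 165, col 170, moved about 40 mm). Carry on until it falls.

{"name": "step_arm", "arguments": {
  "increments": [
    [0.03,0,0.008,0,0],
    [0.03,0,0.008,0,0],
    [0.03,0,0.008,0,0],
    [0.03,0,0.008,0,0],
    [0.03,0,0.008,0,0],
    [0.03,0,0.008,0,0],
    [0.03,0,0,0,0],
    [0.03,0,0,0,0],
    [0.03,0,0,0,0],
    [0.03,0,0,0,0]
  ]
}}

```text
clock: 5.82
position: [0.67, -0.0528, 0.1266]
ee_rot: [-0.5, -0.5, 0.5, -0.5]
ft_force: [0.3, -1.3, 0.1]
grip_width: 0.352
```

```bash
python3 - <<'E'
from h import *
for n in("scene","side"):
    p=camera(n); rep(p)
    if n=="scene": cv2.imwrite("pics/f.png",p["color"][60:360,150:550][...,::-1])
E
```

```text
yellow 1944 [[0.637, -0.055, 0.023], [0.693, 0.078, 0.074], [0.707, 0.103, 0.353]]
blue 1183 ((565.95947265625, -86.82701873779297), (57.702938079833984, 74.08981323242188), 87.98700714111328)
red 855 ((461.2398376464844, -89.94599151611328), (53.69704818725586, 74.61064910888672), 84.89210510253906)
yellow 297 [[0.614, -0.092, 0.071], [0.663, 0.081, 0.077], [0.717, 0.103, 0.359]]
blue 712 ((561.9481811523438, -87.26847839355469), (61.21345138549805, 70.59955596923828), 86.80175018310547)
red 838 ((458.1756896972656, -86.47044372558594), (64.56393432617188, 72.0345458984375), 85.52649688720703)
```

View pics/f.png

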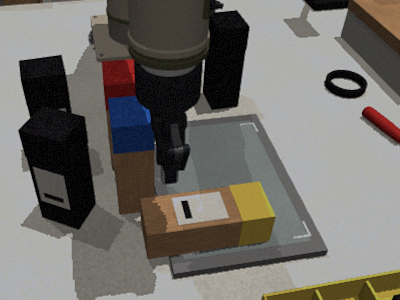

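It has fallen flat with the label up (crop ≈ row 207, col 202). I'll raise the arm straight up and measure.

{"name": "step_arm", "arguments": {
  "increments": [
    [0.03,0,0,0.03,0],
    [0.03,0,0,0.03,0],
    [0.03,0,0,0.03,0],
    [0.03,0,0,0.03,0],
    [0.03,0,0,0,0],
    [0.03,0,0,0,0]
  ]
}}

```text
clock: 6.42
position: [0.671, -0.0525, 0.2489]
ee_rot: [0.501, 0.499, -0.499, 0.501]
ft_force: [-0.3, -0.5, -0.7]
grip_width: 0.352
```

```bash
python3 - <<'E'
from h import *
for n in("scene","side"):
    p=camera(n); rep(p); P=cloud(p)
    m=(p["range_z"]>0)&(abs(P[...,2]-.075)<.005)&(abs(P[...,0]-.67)<.06)&(abs(P[...,1]-.01)<.12)
    Q=P[m]; A=np.c_[Q[:,:2],np.ones(len(Q))]
    print("lying",len(Q),Q[:,2].mean().round(4),"slopes",np.linalg.lstsq(A,Q[:,2],rcond=None)[0][:2].round(3),cv2.minAreaRect(Q[:,:2].astype(np.float32)*1000))
E
```

```text
yellow 1951 [[0.637, -0.061, 0.024], [0.693, 0.078, 0.074], [0.708, 0.103, 0.447]]
blue 1350 ((565.73193359375, -85.82889556884766), (59.61381149291992, 74.44839477539062), 87.85848236083984)
red 983 ((461.1168518066406, -86.08745574951172), (59.6982536315918, 74.45468139648438), 86.73274993896484)
lying 4859 0.0741 slopes [-0.008  0.002] ((669.789794921875, 9.701438903808594), (190.88270568847656, 72.6530990600586), 89.36209106445312)
yellow 193 [[0.628, -0.088, 0.069], [0.659, 0.089, 0.076], [0.699, 0.103, 0.475]]
blue 708 ((562.6830444335938, -87.24986267089844), (61.621891021728516, 71.3062515258789), 87.13677978515625)
red 842 ((458.02130126953125, -85.58458709716797), (65.88444519042969, 71.18174743652344), 86.1849594116211)
lying 315 0.0752 slopes [0.005 0.002] ((666.8556518554688, 21.437049865722656), (170.2013397216797, 73.37528228759766), 88.89949798583984)
```

```bash
python3 -c "
from workcell import ticket; print(ticket.hand_in())"
```

```text
the job is handed in; nothing more can be done
None
```

The yellow-banded carton now lies flat on its back on the board, label up, and the job is handed in at about 6.5 s of robot time. I pushed it over with the fingers near the top of its front, without gripping it.

**Last checks:**
- **Yellow carton:** its top face is at z ≈ 0.074–0.075 m and level. Its length is within about 1° of the board's x. Its centre is about -61 mm (x) and 104 mm (y, across) from the board's centre, both inside the limits.
- **Blue and red cartons:** both still stand within about 1 mm of where they first measured.
- **Arm:** it was raised well clear of everything before hand-in.

**What failed or disagreed:**
- **First push missed:** it passed over the top of the carton without touching it. The camera depth put the fingertips about 33 mm higher than the reported TCP height. I worked from the camera height after that, and the second push tipped the carton cleanly.
- **Side camera partly blocked:** it saw only part of the lying carton, so its centre reading was off by about 12 mm. I used the scene camera's full outline instead.

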